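Seat the red T-handled hex key in the clamp block's socket

ROBOT

A 6-joint arm with a two-finger parallel gripper is mounted at the origin on a cart in front of the work surface, level with it; the furniture and walls round the work are solid. World frame = base frame: x ahead of the robot, y to its left, z up, the work surface at z = 0. Lengths are in m, angles in rad, forces in N, time in s.
With the tool pointing down it reaches from about 0.35 to 0.975 m from the base axis. Payload 4.9 kg.
Tool frame: the origin (TCP) lies on the mounting face of the last link; the fingertips stand 173 mm ahead of it and the grasp point (between the pads) lies 155 mm ahead of it; z points along the fingers, y is the line along which they close (so a half turn about z gives the same grasp; the last joint's range is limited). The gripper opens to 85 mm and grips with 20 to 120 N. Pads are 22 mm wide; open, the fingers measure 114 mm over their backs; the gripper's body (76 mm by 85 mm) begins 54 mm behind the grasp point. The pads swing forward as they close: fully open they stand 13 mm farther back than shut.
Start: joints at [1.131, 0.053, 1.613, -0, 1.476, -0.119], TCP at [0.197, 0.593, 0.405] pointing down, gripper open.
Joint ranges: [-3.01, 3.01], [-1.01, 2.22], [0.06, 2.58], [-1.02, 4.17], [0.09, 2.62], [-3.14, 3.14]. Speed limits (rad/s): [2.57, 2.57, 3.14, 3.14, 3.14, 3.14].

INTERFACE

Orientations are given as a rotation vector (axis times angle).
In Python, from station import monitor, eyes, finish_job gives the robot as it stands. The module is installed in compiled form; this text tells all that it offers.
- The arm moves only by the tool step_arm, never from a script. Its argument "commands" is a list of rows, each a list of 3 entries, a list of its own where there are three numbers: the opening in per cent of the stroke, from 0 (shut) to 100 (fully open), then the shift along the tool's x, y, z in mm, then the turn about the tool's z in degrees. In form: [[hand, [x, y, z], yaw], ...]. A call has 1 to 12 rows; each row is the pose to reach, as a shift and turn from the pose commanded when the call began, along the tool's axes at that moment; what a row does not reach only later rows make up. A row lasts 1/8 s, in which the tool goes at most 62.5 mm and 10.7 degrees, less where a joint would pass 70% of its speed; a pose out of reach is approached as far as the arm can. A call with a gripper value outside its range is refused whole. The fingers move at their own pace and stop on an object; "squeeze" is the grip in N (left out, the last holds). Time passes only in rows, so rows that repeat a pose let the fingers close. It gives the time, the measured TCP pose, the force, the opening and the grip force at its end, in the units of the state.
- monitor.get_obs(): the state, without advancing time (a new reading comes with each control period).
- eyes.get_image(name): name is "scene" or "side" or "wrist"; returns the picture (420x560x3 uint8, red, green, blue); there is no depth.
- eyes.camera_info(name): a dict with "camera_matrix" (3x3 intrinsics, pixels), "extrinsics" (4x4, takes a point from camera to world coordinates). Camera axes: x right, y down, z forward; pixel columns grow to the right and rows downward; lengths in m; the calibration is good to about 2 mm. A picture is of the moment at which its call begins: read the wrist's pose just before it. camera_info takes no time and is no camera call; for the wrist camera it gives the pose at the moment of the call.
- finish_job(): hands the job in; it is judged then, once.
The state is a dict: "t": time; "q": joint angles; "dq": joint speeds; "effort": joint torques, N m; "tool_pos": TCP position; "tool_rot": TCP orientation; "contact_force": force on the tool from outside, world axes, zero at the start; "wrist_torque": the same for the moment, N m; "opening": finger opening in m; "grip_force": force on a finger pad.
Only numpy, scipy, OpenCV 4.12 (cv2) and the standard library are available. Lean on these libraries where they do the work, as an engineer would, in place of code of your own. Each camera call takes 0.05 s, during which the arm holds its last target. There are 200 camera calls.

TASK

Take the T-handled hex key with the red handle out of the wooden stand and fit it into the recessed hexagonal socket of the green clamp block, turned so that its hexagon drops fully home and its collar lies flush on the block; then let go of it. Leave the blue-handled key standing where it is in the stand.

Things in the scene. Friction and masses are not known exactly. Their poses are not given: they have to be found in the camera images.
- red_key_grip (a point): Centre of the red T-bar, 84 mm along x, 16 x 16 mm; z up the key, 0.3 kg. Below it: stem 18 mm thick; dark collar, 48 mm diameter, upper face 29 and underside 35 mm below; steel hexagon 24 mm across flats down to 70 mm below, the last 8 mm tapered to 15 mm. Two hexagon corners point along the bar. Stands upright, loose, in the stand: lift straight up 40 mm or more.
- socket_mouth (a point): Centre of the hex socket, at the top face of a fixed green round block, 90 mm diameter, 50 mm high. 38 mm across flats at the top, 26.5 from 10 mm depth to the floor at 36 mm. Two corners point along x, marked by a white line. The key drops in with its bar at 0, 60 or 120 degrees to the line, within 10. Home: bar centre 35 mm above this point; misaligned it stops about 15 mm higher.
- blue_key_grip (a point): Centre of the blue T-bar of the other key, to be left alone: same handle, collar and length as the red one, but the hexagon is only 12 mm across flats. It stands in the other hole of the stand, 140 mm from the red key; which key is in which hole varies.
- key_stand: Fixed dark wooden block, 70 mm (x) by 210 mm (y), 40 mm high, origin at the centre of its underside, z up. Two round holes 33 mm wide at y = -70 and +70 mm; in each a key hangs by its collar, bar centre 75 mm above the bench.
Mind the look-alikes: they are no part of the job. Several things look just like the part that bears red_key_grip: the one meant starts farthest from the robot's base.

How it is judged:
At the end, for the whole second after the job is handed in: The red key is in the clamp block's socket: its bar's centre 28 to 41 mm above the socket mouth (flush is 35 mm) and within 12 mm of it sideways, the key upright to within 10 degrees, and its bar in line with the white line or at 60 or 120 degrees to it, to within 15 degrees (z of red_key_grip in the frame of socket_mouth between 0.028 and 0.041 m and horizontal distance between red_key_grip and socket_mouth below 0.012 m and angle between red_key_grip's own z axis and vertical below 0.17 rad and (angle between the x axis of red_key_grip and the x axis of socket_mouth, either way round below 0.27 rad or angle between the x axis of red_key_grip and the x axis of socket_mouth, either way round between 0.777 and 1.317 rad)); the robot touches nothing.
It fails at once if the blue key was moved more than 30 mm (distance of blue_key_grip from where it was at the start of the episode above 0.03 m).
It also fails if it takes over 38 s, if anything falls off the work surface, if the arm or the gripper's body presses on something with over 40 N, if the wrist force passes 120 N, or if a joint passes its speed limit or range.

## Working session

There is one attempt and no reset: what is moved stays moved. The work goes in short steps, Python scripts to look and compute and a tool call to move; the robot and the scene stay as the last step left them, time stands still between calls to the robot, and variables do not carry over. Pictures are saved under pics/ and viewed, at most 10 in all, crops included, and the job is handed in when it is done.

Besides the shell and the picture viewer there is one more tool, called after "Emit:" as name([rows], argument=value, ...), one row to a line, values as JSON. step_arm: Moves the arm, as the interface text tells. Its arguments: {"type":"object","properties":{"commands":{"type":"array"},"squeeze":{"type":"number"}},"required":["commands"]}

```bash
mkdir -p pics
cat > h.py <<'E'
import numpy as np, cv2
from scipy.spatial.transform import Rotation as R
from station import monitor, eyes, finish_job
def save(n,f):
    im=eyes.get_image(n); cv2.imwrite('pics/'+f,im[:,:,::-1]); return im
def ray(n,u,v,z):
    c=eyes.camera_info(n);K=np.array(c["camera_matrix"]);T=np.array(c["extrinsics"])
    d=T[:3,:3]@np.linalg.solve(K,[u,v,1]);o=T[:3,3]
    return o+d*(z-o[2])/d[2]
def proj(n,p):
    c=eyes.camera_info(n);K=np.array(c["camera_matrix"]);T=np.array(c["extrinsics"])
    q=K@(T[:3,:3].T@(np.array(p)-T[:3,3]));return q[:2]/q[2]
E
python3 - <<'E'
from h import *
a=save('scene','s1.png');b=save('side','d1.png');save('wrist','w1.png')
for n in('scene','side'):
    print(n,np.round(eyes.camera_info(n)['extrinsics'],3).tolist())
o=monitor.get_obs();print(o['t'],o['tool_pos'],R.from_rotvec(o['tool_rot']).as_matrix().round(3))
E
```

```text
scene [[0.73, -0.374, 0.573, -0.053], [-0.684, -0.387, 0.619, -0.562], [-0.01, -0.843, -0.538, 0.594], [0.0, 0.0, 0.0, 1.0]]
side [[0.968, -0.158, 0.195, 0.3], [-0.251, -0.638, 0.729, -0.615], [0.009, -0.754, -0.657, 0.688], [0.0, 0.0, 0.0, 1.0]]
0.15 [0.1969769  0.59294161 0.40375261] [[-0.949  0.315 -0.001]
 [ 0.315  0.949 -0.001]
 [ 0.    -0.002 -1.   ]]
```

View pics/s1.png

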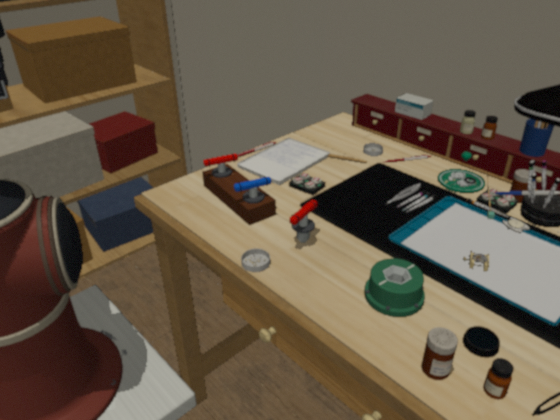

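View pics/d1.png

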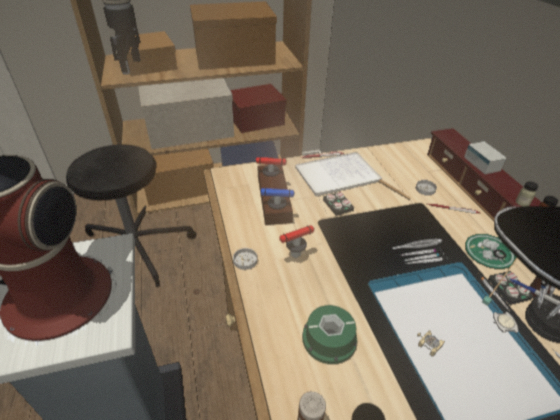

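Scene picture: there are two red T-handles, one in the stand at (221,160) and one loose on the bench at (304,212). The blue key is at (253,184) and the green block at (397,280). In the side picture the same things are at (271,161), (297,235), (277,192) and (330,328). The red key in the stand looks like the one meant, because it is in the stand and farthest away. I'll enlarge both to confirm.

```bash
python3 - <<'E'
import cv2,numpy as np
s=cv2.imread('pics/s1.png');d=cv2.imread('pics/d1.png')
def c(i,x,y,w,h,k): return cv2.resize(i[y:y+h,x:x+w],(w*k,h*k),interpolation=cv2.INTER_CUBIC)
# each 400x300
o=np.vstack([np.hstack([c(s,190,140,100,75,4),c(d,230,145,100,75,4)]),np.hstack([c(s,350,250,100,75,4),c(d,285,300,100,75,4)])])
cv2.imwrite('pics/c1.png',o)
E
python3 - <<'E'
from h import *
for n,a,b,g in(('scene',(221,160),(304,212),(253,184)),('side',(271,161),(297,235),(277,192))):
    print(n,*[ray(n,*p,.083).round(3) for p in(a,b,g)])
print(ray('scene',397,273,.05),ray('side',333,325,.05))
E
```

```text
scene [0.52  0.259 0.083] [ 0.503 -0.027  0.083] [0.502 0.123 0.083]
side [0.526 0.261 0.083] [ 0.51  -0.029  0.083] [0.507 0.127 0.083]
[ 0.51820118 -0.23543642  0.05      ] [ 0.51637335 -0.23915298  0.05      ]
```

View pics/c1.png

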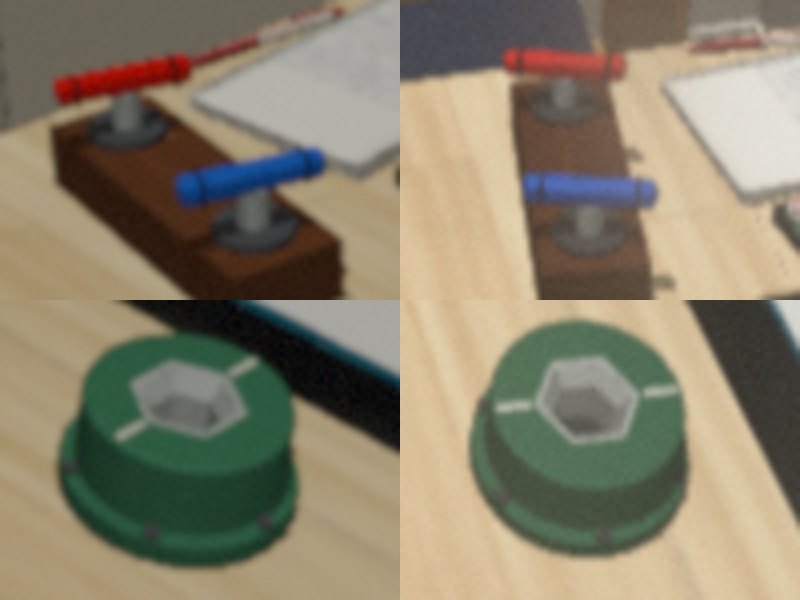

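The crop confirms it. The red key in the stand, handle at scene (204–237, 160), is about 0.58 m from the base. The bench look-alike is at about 0.51 m, so the stand key is the one meant. The socket is hexagonal with a clear white line, from scene (379,284) to (415,265).

Run:
```python
from h import *
def two(n,a,b,z):
    p,q=ray(n,*a,z),ray(n,*b,z);d=q-p
    print(n,((p+q)/2).round(4),'len',np.linalg.norm(d).round(3),'ang',np.degrees(np.arctan2(d[1],d[0])).round(1))
two('scene',(204,162.7),(237,156.8),.075);two('side',(256.5,160.2),(285.8,161.5),.075)
two('scene',(236,190.5),(270.5,180),.075);two('side',(361.5-100,191),(293.5,193),.075)
two('scene',(379.2,284.5),(415,265),.05);two('side',(309.2,327),(354.5,322.5),.05)
o=monitor.get_obs();r=R.from_rotvec(o['tool_rot'])
print(r.inv().apply(np.array([.527,.262,.40])-o['tool_pos'])*1000)
c=eyes.camera_info('wrist');print(np.round(r.inv().as_matrix()@(np.array(c['extrinsics'])[:3,3]-o['tool_pos']),3), np.round(r.inv().as_matrix()@np.array(c['extrinsics'])[:3,:3],2))
```

```text
scene [0.5295 0.2736 0.075 ] len 0.08 ang -22.1
side [0.5292 0.2734 0.075 ] len 0.08 ang -18.3
scene [0.5081 0.1293 0.075 ] len 0.084 ang -12.1
side [0.5105 0.1362 0.075 ] len 0.08 ang -19.6
scene [ 0.5156 -0.2384  0.05  ] len 0.086 ang -8.3
side [ 0.5147 -0.2382  0.05  ] len 0.085 ang -7.8
[-417.54087227 -209.98902888    3.98817894]
[0.07  0.001 0.031] [[-0.   -0.96 -0.27]
 [ 1.    0.   -0.  ]
 [ 0.   -0.27  0.96]]
```

Emit:
step_arm([
  [60,[-416,-199,100],0],
  [60,[-416,-199,100],0],
  [60,[-416,-199,100],0],
  [60,[-416,-199,100],0],
  [60,[-416,-199,100],0],
  [60,[-416,-199,100],0],
  [60,[-416,-199,100],0],
  [60,[-416,-199,100],0],
  [60,[-416,-199,100],0],
  [60,[-416,-199,100],0],
  [60,[-416,-199,100],0],
], squeeze=60)

```text
t: 1.52
tool_pos: [0.5284, 0.274, 0.305]
tool_rot: [0.499, 3.101, 0.001]
contact_force: [-0.9, 0.1, 0.5]
opening: 0.0513
grip_force: 0.0
```

Run:
```python
from h import *
o=monitor.get_obs();save('wrist','w2.png');print(o['t'],o['tool_pos'],np.round(o['dq'],2))
print(proj('wrist',[.529,.2735,.083]))
```

```text
1.525 [0.52837035 0.27403888 0.30500633] [ 0. -0. -0. -0.  0. -0.]
[280.91264239 242.83617662]
```

View pics/w2.png

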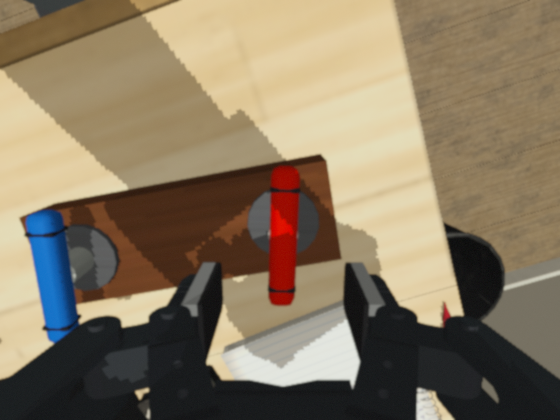

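The wrist view shows the red bar running from (286,167) to (281,304), almost in line with the tool x. The blue bar is well to the left at (52,275), clear of the fingers.

Run:
```python
from h import *
o=monitor.get_obs();r=R.from_rotvec(o['tool_rot'])
p,q=ray('wrist',286,167,.077),ray('wrist',281,304,.077);d=q-p;m=(p+q)/2
print(m,np.linalg.norm(d),np.degrees(np.arctan2(d[1],d[0])),r.inv().apply(m-o['tool_pos'])*1000,np.degrees(np.arctan2(*r.inv().apply(d)[[1,0]])))
```

```text
[0.52948139 0.27480053 0.077     ] 0.0836957887246161 -20.223580985342032 [ -0.71763926   0.91523583 228.11741802] -178.0549986081583
```

Emit:
step_arm([
  [60,[-1,1,35],2],
  [60,[-1,1,60],2],
  [60,[-1,1,72],2],
  [60,[-1,1,72],2],
  [0,[-1,1,72],2],
  [0,[-1,1,72],2],
  [0,[-1,1,72],2],
  [0,[-1,1,72],2],
  [0,[-1,1,72],2],
], squeeze=60)

```text
t: 2.7
tool_pos: [0.531, 0.274, 0.2345]
tool_rot: [0.555, 3.09, 0.002]
contact_force: [-1.2, 0.0, 6.1]
opening: 0.0148
grip_force: 60.2
```

Emit:
step_arm([
  [0,[0,0,-25],0],
  [0,[0,0,-60],0],
  [0,[0,0,-100],0],
  [0,[0,0,-140],0],
  [0,[0,0,-140],0],
  [0,[0,0,-140],0],
])

```text
t: 3.45
tool_pos: [0.5298, 0.2735, 0.3704]
tool_rot: [-0.555, -3.089, 0.003]
contact_force: [0.1, -1.4, -2.7]
opening: 0.0151
grip_force: 59.3
```

Run:
```python
from h import *
o=monitor.get_obs();r=R.from_rotvec(o['tool_rot'])
print(o['t'],o['tool_pos'],o['opening'],o['contact_force'],r.inv().apply(np.array([.515,-.238,o['tool_pos'][2]])-o['tool_pos'])*1000)
```

```text
3.45 [0.52981968 0.27346764 0.37036235] 0.015052131955015069 [ 0.1052324  -1.36182163 -2.70476351] [-164.26931871 -484.59668985    0.63675599]
```

Emit:
step_arm([
  [0,[-10,-30,0],0],
  [0,[-25,-75,0],-2],
  [0,[-42,-125,0],-4],
  [0,[-59,-175,0],-6],
  [0,[-76,-225,0],-8],
  [0,[-93,-275,0],-10],
  [0,[-110,-325,0],-12],
  [0,[-127,-375,0],-12],
  [0,[-144,-425,0],-12],
  [0,[-157,-465,0],-12],
  [0,[-164,-484,0],-12],
  [0,[-164,-484,0],-12],
])

```text
t: 4.95
tool_pos: [0.5152, -0.2377, 0.3705]
tool_rot: [-0.232, -3.13, -0.003]
contact_force: [0.3, 0.7, -2.6]
opening: 0.0147
grip_force: 59.4
```

Run:
```python
from h import *
o=monitor.get_obs();a=save('wrist','w3.png');b=save('side','d3.png');c=save('scene','s3.png');print(o['t'],o['tool_pos'],o['tool_rot'],o['opening'])
z=lambda i,x,y,w,h,k:cv2.resize(i[y:y+h,x:x+w],(w*k,h*k),interpolation=cv2.INTER_CUBIC)
t=np.vstack([np.hstack([z(c,340,180,130,140,3)[:,:,::-1],z(b,270,230,130,140,3)[:,:,::-1]])])
cv2.imwrite('pics/c3.png',t)
```

```text
4.95 [ 0.51516309 -0.23767126  0.37050732] [-0.23199413 -3.12984857 -0.00348723] 0.014748150071848806
```

View pics/w3.png

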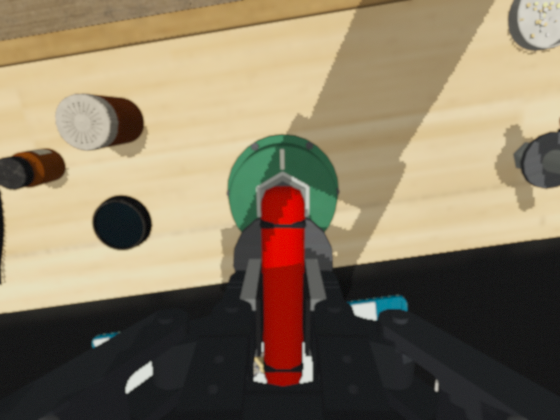

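View pics/c3.png

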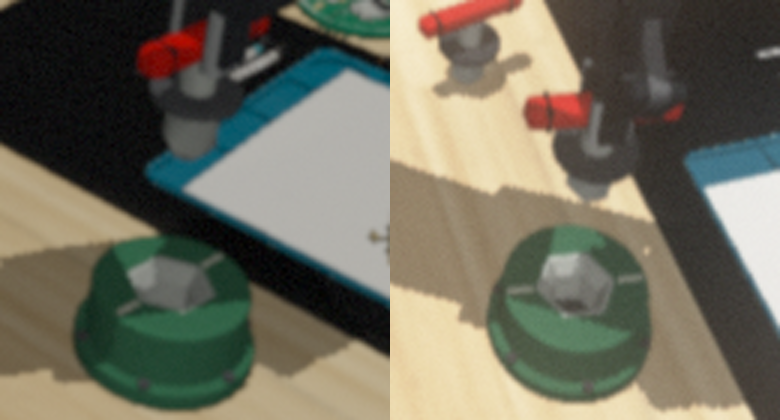

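The wrist view shows the red bar from (283,187) to (282,384), in line with the white line at (283,160) and the block centred near column 283. Both fixed cameras show the key upright above the socket.

Run:
```python
from h import *
o=monitor.get_obs();r=R.from_rotvec(o['tool_rot']);f=lambda m:(r.inv().apply(m-o['tool_pos'])*1000).round(1)
p,q=ray('wrist',283,187,.217),ray('wrist',282,384,.217);d=q-p
print('bar',f((p+q)/2),np.linalg.norm(d),f((p+q)/2+d)-f((p+q)/2))
print('corner',f(ray('wrist',283,176,.05)),'line end',f(ray('wrist',282,150,.05)))
# block rim left/right at widest (top disc)
print(f(ray('wrist',228,190,.05)),f(ray('wrist',339,190,.05)))
print('socket est',f(np.array([.515,-.238,.05])))
```

```text
bar [  3.9   0.7 154.8] 0.0821398721897727 [-82.2  -0.4  -0.2]
corner [ 19.7   0.9 321.8] line end [4.060e+01 1.000e-01 3.218e+02]
[  8.1 -44.1 321.7] [  8.1  46.8 321.8]
socket est [-2.000e-01 -2.500e+00  3.218e+02]
```

Emit:
step_arm([
  [0,[-4,0,25],0],
  [0,[-4,0,50],0],
  [0,[-4,0,75],0],
  [0,[-4,0,85],0],
  [0,[-4,0,93],0],
  [0,[-4,0,98],0],
  [0,[-4,0,103],0],
  [0,[-4,0,107],0],
  [0,[-4,0,107],0],
])

```text
t: 6.22
tool_pos: [0.5194, -0.2377, 0.2655]
tool_rot: [-0.23, -3.133, -0.0]
contact_force: [0.2, -0.6, -2.3]
opening: 0.0149
grip_force: 59.4
```

Emit:
step_arm([
  [0,[0,0,3],0],
  [0,[0,0,6],0],
  [0,[0,0,9],0],
  [0,[0,0,12],0],
  [0,[0,0,14],0],
  [0,[0,0,16],0],
  [0,[0,0,16],0],
])

```text
t: 7.1
tool_pos: [0.5191, -0.2377, 0.249]
tool_rot: [-0.229, -3.131, 0.0]
contact_force: [-4.2, -1.9, -0.6]
opening: 0.0148
grip_force: 59.6
```

Emit:
step_arm([
  [0,[1,0,2],0],
  [0,[1,0,4],0],
  [0,[1,0,5],0],
  [0,[1,0,5],0],
])

```text
t: 7.6
tool_pos: [0.5185, -0.2376, 0.2446]
tool_rot: [-0.23, -3.133, 0.0]
contact_force: [-4.2, -1.6, -1.7]
opening: 0.0152
grip_force: 59.6
```

Emit:
step_arm([
  [0,[0,0,1],0],
  [0,[0,0,2],0],
  [0,[0,0,2],0],
])

```text
t: 7.98
tool_pos: [0.5187, -0.2377, 0.2445]
tool_rot: [-0.229, -3.133, 0.0]
contact_force: [-8.7, -0.5, 7.9]
opening: 0.0151
grip_force: 61.1
```

Emit:
step_arm([
  [50,[0,0,1],0],
  [50,[0,0,0],0],
  [50,[0,0,0],0],
  [50,[0,0,0],0],
  [50,[0,0,-15],0],
  [50,[0,0,-45],0],
  [50,[0,0,-90],0],
  [50,[0,0,-140],0],
  [50,[0,0,-140],0],
  [50,[0,0,-140],0],
])

```text
t: 9.22
tool_pos: [0.5184, -0.2375, 0.3833]
tool_rot: [0.229, 3.132, -0.001]
contact_force: [-0.4, -0.0, -0.9]
opening: 0.0429
grip_force: 0.0
```

Run:
```python
from h import *
o=monitor.get_obs();b=save('side','d4.png');c=save('scene','s4.png');a=save('wrist','w4.png');print(o['t'],o['tool_pos'])
z=lambda i,x,y,w,h,k:cv2.resize(i[y:y+h,x:x+w],(w*k,h*k),interpolation=cv2.INTER_CUBIC)
t=np.hstack([z(c,340,220,100,105,4),z(b,280,270,100,105,4)])
cv2.imwrite('pics/c4.png',t[:,:,::-1])
for n in('scene','side'): print(n,[proj(n,[.516,-.237,.085]).round(1).tolist(),proj(n,[.516,-.237,.101]).round(1).tolist()])
```

```text
9.225 [ 0.51840001 -0.23746137  0.38325823]
scene [[399.5, 258.0], [400.7, 250.4]]
side [[334.5, 312.9], [335.5, 307.5]]
```

View pics/c4.png

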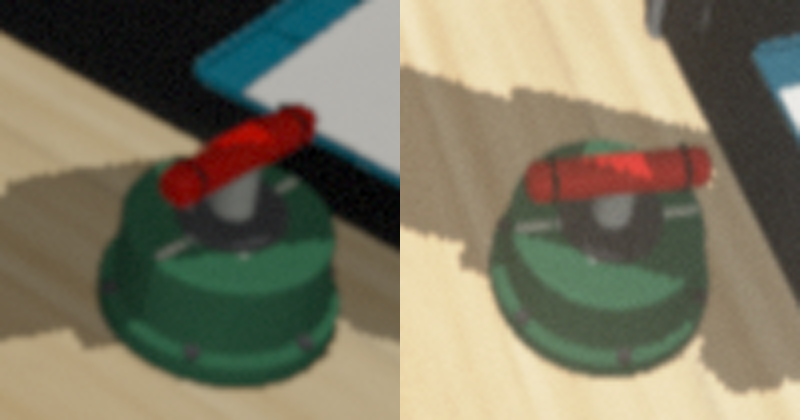

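The key is seated: the collar lies flat on the block and the bar is parallel to the white line. The bar centre is at scene (399.5,259) and side (334.5,314), against predicted home positions of (399.5,258) and (334.5,313). The gripper is well clear.

```bash
python3 -c "
from station import finish_job
print(finish_job())"
```

```text
the job is handed in; nothing more can be done
None
```

The red key from the stand is seated flush in the green block's socket, in line with the white line, and released; the blue key was not touched, and the job is handed in at about 9.4 s (the hand-in gave no verdict).

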